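# Push the hinge block down the chute lane into the catch tray

### The arm

A 7-joint arm with a two-finger parallel gripper is mounted at the origin on the work surface. World frame = base frame: x ahead of the robot, y to its left, z up, the work surface at z = 0. Lengths are in m, angles in rad, forces in N, time in s.
With the tool pointing down it reaches from about 0.425 to 0.8 m from the base axis. Payload 8.3 kg.
Tool frame: the origin (TCP) lies on the centre line of the jaws, within the pads' length; the fingertips stand 22 mm ahead of it and the grasp point (between the pads) lies 3 mm ahead of it (tips_ahead is the distance from the TCP to the fingertips, in m); z points along the fingers, y is the line along which they close (so a half turn about z gives the same grasp; the last joint's range is limited). The gripper opens to 85 mm and grips with 20 to 120 N. Pads are 22 mm wide; open, the fingers measure 114 mm over their backs; the gripper's body (76 mm by 85 mm) begins 54 mm behind the grasp point. The pads swing forward as they close: fully open they stand 13 mm farther back than shut.
Start: joints at [1.271, 0.383, 0.016, 1.37, -0.006, 1.388, -0.046], TCP at [0.147, -0.608, 0.253] pointing down, gripper open.
Joint ranges: [-2.95, 2.95], [-0.25, 2.06], [-1.52, 1.56], [0.18, 2.33], [-1.44, 4.58], [0.02, 2.06], [-3.01, 3.01]. Speed limits (rad/s): [2.39, 2.39, 3.01, 3.01, 3.14, 3.14, 3.14].

### API

Orientations are given as a 3x3 rotation matrix whose columns are the frame's x, y, z axes.
In Python, from cell import read_state, grab_frame, close_job, look_for, landmark_of, tips_ahead gives the robot as it stands. The module is installed in compiled form; this text tells all that it offers.
- The arm moves only by the tool send_rows, never from a script. Its argument "commands" is one flat list of numbers, 7 for each row, row after row: the gripper command: -1 is shut, 1 is fully open, values between are in proportion, then the shift along the tool's x, y, z in m, then the turn, a rotation vector about the tool's x, y, z in rad. A call has 1 to 10 rows; each row is the pose to reach, as a shift and turn from the pose commanded when the call began, along the tool's axes at that moment; what a row does not reach only later rows make up. A row lasts 1/12 s, in which the tool goes at most 41.7 mm and 7.16 degrees, less where a joint would pass 70% of its speed; a pose out of reach is approached as far as the arm can. A call with a gripper value outside its range is refused whole. The fingers move at their own pace and stop on an object; "newtons" is the grip in N (left out, the last holds). Time passes only in rows, so rows that repeat a pose let the fingers close. It gives the time, the measured TCP pose, the force, the opening and the grip force at its end, in the units of the state.
- read_state(): the state, without advancing time (a new reading comes with each control period).
- grab_frame(name): name is "scene" or "top" or "wrist"; returns a dict with "img" (400x640x3 uint8, red, green, blue), "K" (3x3 intrinsics, pixels), "R" (3x3) and "t" (3): a world point X has camera coordinates R X + t. Camera axes: x right, y down, z forward; pixel columns grow to the right and rows downward; lengths in m; the calibration is good to about 2 mm. A picture is of the moment at which its call begins. There is no depth.
- close_job(): hands the job in; it is judged then, once.
Trained networks look in a picture, given as the dict that the camera call returned (one of the last four; its "shot" number tells which), for a name from the list of things; names that differ only in an ending like _2 or _b are one class to them, and where a whole thing is asked for, a point or a joint stands for the part that bears it (a point fixed in the world has none). Each returns a list of dicts, best first, with "conf" (0 to 1); they miss things now and then, are a little off and sometimes report something else, mostly with a low value. They report only what shows in the picture. A call takes as long as a camera call. They do not tell look-alikes from the thing itself.
- look_for(label, picture): "extent" ([left, top, right, bottom] in pixels, round what is visible of it).
- landmark_of(label, picture): "at" ([column, row] in pixels: a listed point, or the origin of a listed thing).
The state is a dict: "time": time; "joint_positions": joint angles; "qd": joint speeds; "tau": joint torques, N m; "position": TCP position; "ee_rot": TCP orientation; "force": force on the tool from outside, world axes, zero at the start; "moment": the same for the moment, N m; "grip_width": finger opening in m; "gripper_force": force on a finger pad.
Only numpy, scipy, OpenCV 4.12 (cv2) and the standard library are available. Lean on these libraries where they do the work, as an engineer would, in place of code of your own. Each camera call takes 0.05 s, during which the arm holds its last target. There are 200 camera calls.

### The job

The oak hinge block has stopped in the lane at the foot of the parts chute. With the fingertips push the steel stop gate fully aside by its upright tab, then gently push the block along the lane, touching neither guide rail with block or robot, until the whole block lies inside the pine catch tray. Do not grip or lift the block, and everything else, on the table and in the tray, is to stay where it is.

Things in the scene. Friction and masses are not known exactly. Their poses are not given: they have to be found in the camera images.
- chute: the fixed fixture. +x runs level down the lane (push direction), z up, origin on the table top under the lane's middle line; x, y, z in the other entries are in this frame, in mm. A flat floor, top at z = 4, runs from x = -280 through the lane and without a step over the tray floor to x = 210. Behind x = -280 an aluminium chute, 100 mm wide, rises backwards at 25 degrees to 95 mm high
- rails: the two straight steel guide rails, one fixed body; same origin and axes as the chute fixture. Each is 6 mm thick, its top is at z = 16 (12 mm above the lane floor), it runs from x = -280 to 40. Their inner faces are at y = -37 and y = +37, so the lane is 74 mm wide
- block_center (a point): centre of the oak hinge block, a loose block 64 mm long (its x, along the lane), 50 mm wide (its y), 45 mm high, a brass hinge leaf let into its top; 110 to 200 g, a push of 1 to 2 N slides it. It starts in the lane at x = -150 to -110, up to 4 mm off the middle line and up to 4 degrees askew. Axes: the block's own
- gate (a joint): how far the stop gate is open, in m: 0 closed, 0.09 fully open at its end stop; it starts between 0 and 0.02. It slides along the fixture's +y axis, needs about 1.5 N and stays where it is left
- gate_tab (a point): middle of the gate's upright tab (14 mm along x, 8 mm along y, z = 39 to 79), which is pushed sideways along +y. It stands on the gate, a steel plate 5 mm thick at x = 47.5, 70 mm wide (y), z = 17 to 40; closed, the plate is centred on the lane and the tab is at y = 30. The gate's guide bar, 12 mm high, lies at x = 40 to 55, y = 47 to 147
- tray_mouth (a point): point on the floor on the lane's middle line at the open front edge of the pine catch tray, x = 55; axes as the fixture. The tray spans x = 55 to 210 and y = -106 to 106 inside, is open towards the lane and has walls 6 mm thick, 30 mm high on the other three sides. The block may end anywhere along it
- star_wheel: small brass star wheel, 44 mm across, 8 mm thick with a 14 mm high hub, lying in the catch tray beside the lane's line (about 72 mm to one side). Leave alone. Origin: centre of its underside
- endless_screw: steel endless screw (worm) with square ends, 60 mm long, 16 mm thick, lying in the catch tray on the other side of the lane's line (about 72 mm off). Leave alone. Origin: centre of its underside
- tin: round red enamel tin, 64 mm diameter, 50 mm high, standing on the table outside the lane, on the fixture's +y side. Leave alone. Origin: centre of its underside
- jar: glass jar with a metal cap, 52 mm diameter, 60 mm high, standing on the table outside the lane, on the fixture's +y side. Leave alone. Origin: centre of its underside
- drum: brass music-box pin drum with square end plates, 86 x 40 x 40 mm, lying on the table outside the lane, on the fixture's -y side. Leave alone. Origin: centre of its underside
- screwdriver: screwdriver 150 mm long lying on the table to the robot's right. Leave alone
- comb_bar: flat steel bar 90 x 28 x 10 mm lying on the table to the robot's right. Leave alone. Origin: centre of its underside
- block: the same oak block; origin at the centre of its underside
Not all that is in view belongs to the job. Leave any purple look-alike of the block alone.

How it is judged:
On the way, in this order (a step that is already met when the one before it is completed fails the run):
1. the stop gate is pushed fully aside (at least 78 of its 90 mm) while the block is still in the lane (value of joint gate above 0.078 m and x of block_center in the frame of chute below 0 m), for 0.2 s.
2. the whole block has been pushed past the tray's front edge (x of block_center in the frame of chute between 0.085 and 0.19 m and y of block_center in the frame of chute between -0.045 and 0.045 m), for 0.2 s.
At the end, for the whole second after the job is handed in: The block lies flat and at rest on the tray floor, its centre at least 30 mm past the tray's front edge (a square block is then wholly inside, to within 2 mm) and within 45 mm of the lane's middle line; the gate is at least 78 mm open (all of step 2 and value of joint gate above 0.078 m and height (world z) of block_center between 0.022 and 0.031 m and angle between block_center's own z axis and vertical below 0.1 rad and velocity of joint gate below 0.01 m/s and linear speed of block below 0.01 m/s); the robot touches nothing.
It fails at once if a guide rail is touched by the block, the robot or anything else (more than 0.2 N) (contact force between rails and anything else above 0.2 N).
It fails at once if the block is lifted (more than 8 mm) or tipped (more than 0.2 rad) (height (world z) of block_center above 0.0345 m or angle between block_center's own z axis and vertical above 0.2 rad).
It fails at once if the block is gripped or shoved hard (more than 18 N between fingers and block) (contact force between the fingers and block above 18 N).
It fails at once if one of the other things on the table or in the tray is moved by more than 10 mm (distance of any of star_wheel, endless_screw, tin, jar, drum, screwdriver, comb_bar from where it was at the start of the episode above 0.01 m).
It also fails if it takes over 61 s, if anything falls off the work surface, if the arm or the gripper's body presses on something with over 40 N, if the wrist force passes 120 N, or if a joint passes its speed limit or range.

## Working session

There is one attempt and no reset: what is moved stays moved. The work goes in short steps, Python scripts to look and compute and a tool call to move; the robot and the scene stay as the last step left them, time stands still between calls to the robot, and variables do not carry over. Pictures are saved under pics/ and viewed, at most 12 in all, crops included, and the job is handed in when it is done.

Besides the shell and the picture viewer there is one more tool, called after "Request:" by a JSON object that holds its "name" and its "arguments", one argument or row to a line. send_rows: Moves the arm, as the interface text tells. Its arguments: {"type":"object","properties":{"commands":{"type":"array","items":{"type":"number"}},"newtons":{"type":"number"}},"required":["commands"]}

```bash
mkdir -p pics; cat > h.py <<'E'
import numpy as np, cv2
from cell import *
def snap(n,f=None):
    p=grab_frame(n)
    if f: cv2.imwrite('pics/'+f,p['img'][:,:,::-1])
    return p
def ray(p,uv,z):
    K,R,t=map(np.array,(p['K'],p['R'],p['t'])); d=R.T@np.linalg.inv(K)@np.array([uv[0],uv[1],1.]); c=-R.T@t
    return c+d*(z-c[2])/d[2]
def proj(p,X):
    q=np.array(p['K'])@(np.array(p['R'])@np.array(X)+np.array(p['t'])); return q[:2]/q[2]
E
python3 - <<'E'
from h import *
np.set_printoptions(precision=4,suppress=True)
s=read_state(); print(s['time'],s['position'],s['ee_rot'],s['force'],s['grip_width'],tips_ahead)
H={'chute':0,'rails':0,'block_center':.0265,'block':.004,'gate_tab':.059,'tray_mouth':.004,'star_wheel':.004,'endless_screw':.004,'tin':0,'jar':0,'drum':0,'comb_bar':0}
for n in ('top','scene'):
    p=snap(n,n+'1.png'); print(n,-np.array(p['R']).T@p['t'])
    for l,z in H.items():
        for d in landmark_of(l,p)[:3]: print(l,round(d['conf'],2),np.round(d['at'],1),ray(p,d['at'],z)[:2])
E
```

```text
0.0 [ 0.1465 -0.6071  0.2523] [[ 0.9721  0.2346 -0.0005]
 [ 0.2346 -0.9721  0.0019]
 [-0.0001 -0.0019 -1.    ]] [ 0.7874 -0.1061 -0.0484] 0.08532171787182051 0.022
top [0.2518 0.0234 1.4392]
chute 0.63 [286.1 201.4] [0.563  0.0888]
rails 0.78 [289.1 205.9] [0.5491 0.0803]
block_center 0.96 [245.9 193.5] [0.5846 0.2037]
block_center 0.82 [158.  225.7] [0.4985 0.4562]
block_center 0.55 [248.4 197. ] [0.574  0.1966]
block 0.92 [160.2 235.4] [0.4737 0.4558]
block 0.91 [243.6 192.8] [0.5923 0.2134]
block 0.24 [238.1 150.6] [0.723  0.2291]
gate_tab 0.58 [307.3 188.8] [0.5848 0.0251]
tray_mouth 0.7 [304.2 207.3] [0.5426 0.036 ]
tray_mouth 0.66 [235.  150.1] [0.7249 0.2384]
star_wheel 0.42 [342.7 190.7] [ 0.5887 -0.0791]
endless_screw 0.68 [321.8 234. ] [ 0.4619 -0.0126]
tin 0.87 [275.4 160. ] [0.691  0.1179]
jar 0.55 [239.2 152.4] [0.7186 0.2264]
drum 0.76 [254.3 234.5] [0.4677 0.1835]
comb_bar 0.85 [459.8 183.3] [ 0.6004 -0.4279]
scene [1.2597 0.3263 1.0601]
chute 0.61 [336.8 228.5] [0.5529 0.0854]
chute 0.55 [383.  214.7] [0.4565 0.1851]
rails 0.75 [336.2 226.1] [0.5461 0.0808]
block_center 0.88 [374.5 250.1] [0.5934 0.2055]
block_center 0.8 [481.4 260.1] [0.5104 0.463 ]
block_center 0.41 [373.1 253.1] [0.6034 0.2053]
block 0.77 [371.  251.3] [0.5862 0.1957]
block 0.59 [479.8 258.1] [0.4898 0.4609]
gate_tab 0.45 [376.7 247.5] [0.6049 0.2118]
tray_mouth 0.83 [324.9 219.6] [0.5413 0.045 ]
star_wheel 0.46 [277.2 218.8] [ 0.5928 -0.0759]
endless_screw 0.69 [323.5 189.1] [ 0.4426 -0.0017]
tin 0.62 [325.9 276.7] [0.7018 0.1167]
tin 0.42 [376.9 248.5] [0.569  0.2065]
jar 0.88 [367.4 297.4] [0.713  0.2323]
drum 0.85 [383.4 214.1] [0.4541 0.1854]
drum 0.59 [322.  189.6] [ 0.443  -0.0062]
comb_bar 0.7 [175.4 180.7] [ 0.5891 -0.4127]
comb_bar 0.35 [382.9 213. ] [0.451  0.1829]
```

View pics/top1.png

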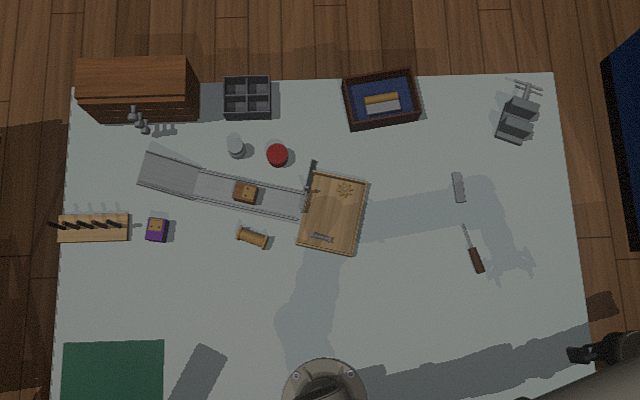

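View pics/scene1.png

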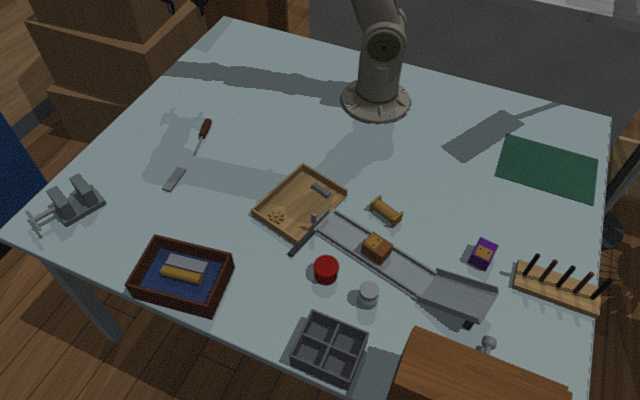

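Candidates for the block: the oak block in the lane (top 245,193; scene 376,248) and the purple look-alike beside the chute (top 157,229; scene 483,253). I choose the one in the lane. I check it in a crop.

```bash
python3 - <<'E'
import cv2
a=cv2.imread('pics/scene1.png')[170:310,240:510]
cv2.imwrite('pics/crop1.png',cv2.resize(a,None,fx=2.9,fy=2.9,interpolation=cv2.INTER_CUBIC))
E
```

```text
(no output)
```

View pics/crop1.png

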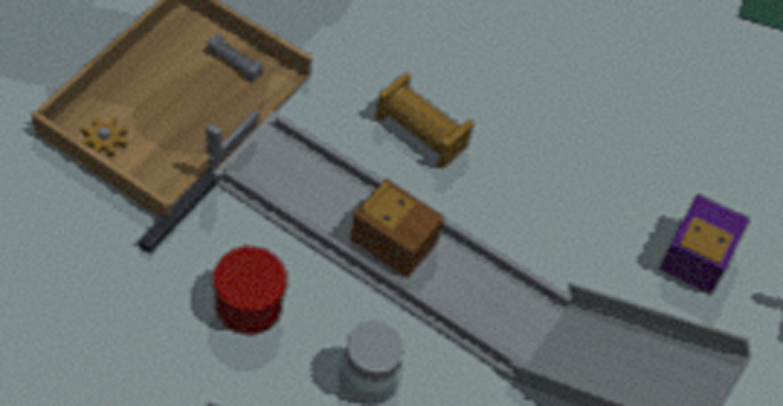

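Request:
{"name": "send_rows", "arguments": {
  "commands": [-1,0.553,-0.573,-0.08,0,0,-1.05,-1,0.553,-0.573,-0.08,0,0,-1.05,-1,0.553,-0.573,-0.08,0,0,-1.05,-1,0.553,-0.573,-0.08,0,0,-1.05,-1,0.553,-0.573,-0.08,0,0,-1.05,-1,0.553,-0.573,-0.08,0,0,-1.05,-1,0.553,-0.573,-0.08,0,0,-1.05,-1,0.553,-0.573,-0.08,0,0,-1.05,-1,0.553,-0.573,-0.08,0,0,-1.05,-1,0.553,-0.573,-0.08,0,0,-1.05]
}}

```text
time: 2.13
position: [0.3571, -0.2481, 0.2955]
ee_rot: [[0.277, 0.961, 0.001], [0.961, -0.277, -0.001], [-0.001, 0.001, -1.0]]
force: [0.9, -0.4, 0.1]
grip_width: -0.0001
gripper_force: 0.0
```

The crop shows the oak block with its brass leaf in the lane at (395,225). The purple one stands apart at (705,245), and the gate tab is at (213,140). I move on to the view pose.

Request:
{"name": "send_rows", "arguments": {
  "commands": [-1,0.37,0.095,-0.04,0,0,0,-1,0.37,0.095,-0.04,0,0,0,-1,0.37,0.095,-0.04,0,0,0,-1,0.37,0.095,-0.04,0,0,0,-1,0.37,0.095,-0.04,0,0,0,-1,0.37,0.095,-0.04,0,0,0,-1,0.37,0.095,-0.04,0,0,0,-1,0.37,0.095,-0.04,0,0,0,-1,0.37,0.095,-0.04,0,0,0,-1,0.37,0.095,-0.04,0,0,0]
}}

```text
time: 2.97
position: [0.5524, 0.0856, 0.3352]
ee_rot: [[0.273, 0.962, 0.001], [0.962, -0.273, 0.004], [0.004, -0.001, -1.0]]
force: [-0.6, 0.2, -0.2]
grip_width: 0.0003
gripper_force: 0.0
```

```bash
python3 - <<'E'
from h import *
np.set_printoptions(precision=4,suppress=True)
s=read_state(); print(s['time'],s['position'],s['ee_rot'])
p=snap('wrist','w1.png'); print(-np.array(p['R']).T@p['t'],np.array(p['K']))
np.savez('w1.npz',K=p['K'],R=p['R'],t=p['t'])
for l,z in {'rails':0,'block_center':.0265,'gate_tab':.059,'tray_mouth':.004}.items():
    for d in landmark_of(l,p)[:2]: print(l,round(d['conf'],2),np.round(d['at'],1),ray(p,d['at'],z)[:2])
E
```

```text
2.9667 [0.5524 0.0856 0.3352] [[ 0.2733  0.9619  0.0006]
 [ 0.9619 -0.2733  0.004 ]
 [ 0.004  -0.0005 -1.    ]]
[0.5742 0.1608 0.4554] [[319.783    0.     322.8781]
 [  0.     319.783  201.1869]
 [  0.       0.       1.    ]]
block_center 0.61 [319.1  56.5] [0.5833 0.2099]
tray_mouth 0.9 [326.1 193. ] [0.5427 0.0329]
```

View pics/w1.png

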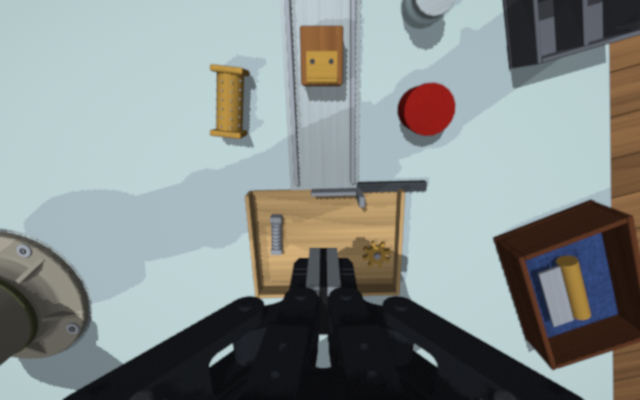

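The wrist view shows the lane running from (323,0) to (326,190), with the block at (322,55), its hinge at the tray end, the gate tab at (361,198) and the tray at (248–405, 190–298). I enlarge it to pick edges.

```bash
python3 - <<'E'
import cv2
a=cv2.imread('pics/w1.png')[0:215,240:440]
cv2.imwrite('pics/crop2.png',cv2.resize(a,None,fx=2.75,fy=2.75,interpolation=cv2.INTER_CUBIC))
g=cv2.cvtColor(cv2.imread('pics/w1.png'),cv2.COLOR_BGR2GRAY)
for r in (10,100,130,160): print(r,g[r,280:305].tolist(),g[r,342:368].tolist())
E
```

```text
10 [199, 197, 196, 191, 176, 170, 172, 173, 163, 128, 101, 128, 160, 174, 179, 190, 199, 200, 197, 197, 198, 197, 195, 194, 195] [194, 196, 197, 197, 194, 192, 187, 170, 144, 152, 169, 171, 161, 144, 148, 161, 167, 174, 181, 192, 199, 201, 202, 202, 202, 202]
100 [205, 204, 206, 205, 203, 194, 186, 185, 183, 170, 164, 165, 163, 147, 117, 112, 139, 157, 163, 168, 176, 182, 185, 188, 189] [143, 133, 139, 165, 184, 186, 180, 161, 139, 148, 163, 164, 153, 143, 154, 166, 167, 167, 177, 192, 200, 201, 201, 203, 203, 203]
130 [205, 205, 205, 205, 206, 204, 201, 191, 184, 184, 183, 175, 168, 165, 158, 126, 105, 130, 154, 160, 160, 161, 159, 162, 164] [166, 166, 164, 165, 165, 163, 158, 142, 124, 131, 144, 144, 139, 149, 162, 166, 166, 171, 178, 182, 182, 182, 183, 182, 182, 183]
160 [183, 182, 182, 182, 182, 182, 183, 181, 175, 165, 161, 157, 147, 142, 143, 143, 133, 113, 122, 148, 158, 158, 159, 158, 159] [158, 159, 159, 160, 159, 158, 153, 139, 125, 131, 142, 142, 129, 133, 150, 157, 160, 171, 180, 182, 182, 182, 182, 183, 182, 182]
```

View pics/crop2.png

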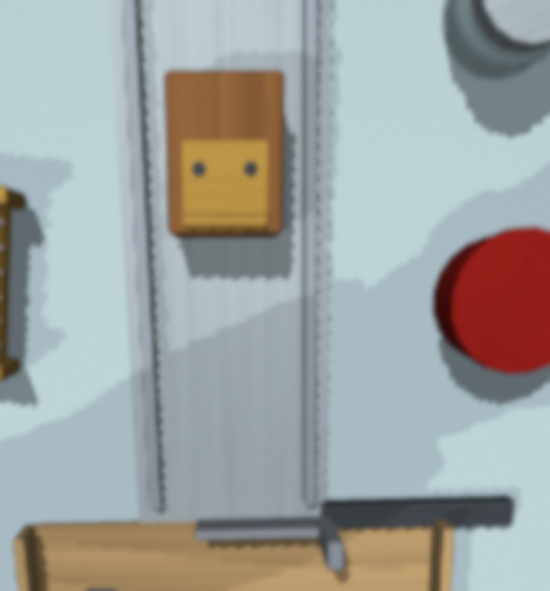

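```bash
cat > fit.py <<'E'
from h import *
from scipy.optimize import least_squares
np.set_printoptions(precision=4,suppress=True)
p=dict(np.load('w1.npz'))
L=[(290.2,10),(294.8,100),(296,130),(297.3,160)]; Rr=[(350,10),(350,100),(350,130),(350,160)]
E_=[(297,184.7),(353,184.5)]
def toF(q,X): c,s=np.cos(q[2]),np.sin(q[2]); d=X[:2]-q[:2]; return np.array([c*d[0]+s*d[1],-s*d[0]+c*d[1]])
def res(q):
    r=[toF(q,ray(p,u,.008))[1]+.037 for u in L]+[toF(q,ray(p,u,.008))[1]-.037 for u in Rr]
    return r+[toF(q,ray(p,u,.016))[0]-.04 for u in E_]
o=least_squares(res,[.55,.08,-1.84]); q=o.x
print(q,np.array(o.fun)*1e3)
c=lambda x,y:(240+x/2.75,y/2.75)
for n,u,z in [('tabtop',c(336,560),.079),('barNear',c(323,511),.012),('barFar',c(513,511),.012),('plateL',c(197,521),.04),('blk',c(166,72),.049),('blk',c(283,72),.049),('blk',c(283,233),.049),('blk',c(167,233),.049),('mouth',(326.1,193),.004),('bc',(319.1,56.5),.0265)]:
    X=ray(p,u,z); print(n,X[:2],toF(q,X)*1e3)
E
python3 fit.py
```

```text
[ 0.5544  0.0877 -1.8251] [-0.0969  0.34    0.045  -0.1259 -0.3777 -0.0514  0.0695  0.1974 -0.758
  0.758 ]
tabtop [0.5872 0.0287] [48.7934 46.6686]
barNear [0.5894 0.0332] [43.9166 47.671 ]
barFar [0.6847 0.0061] [ 46.1718 146.699 ]
plateL [0.5278 0.0532] [ 40.0213 -16.9824]
blk [0.5711 0.2435] [-155.0638  -22.962 ]
blk [0.6176 0.2303] [-153.9665   25.3358]
blk [0.6017 0.1698] [-91.4406  25.1066]
blk [0.5532 0.1836] [-92.5865 -25.2887]
mouth [0.5427 0.0329] [55.9475  2.5531]
bc [0.5833 0.2099] [-125.6306   -2.7058]
```

The fit is good: the bar ends come out at 47.7 and 146.7 (47 and 147 expected), and the block measures 62 x 50. The block is at x=-123, y=0, about 1° askew, and the gate is 17 mm open. I go down beside the tab.

Request:
{"name": "send_rows", "arguments": {
  "commands": [-1,-0.0455,0.012,0.12,0,0,-0.0225,-1,-0.0455,0.012,0.12,0,0,-0.0225,-1,-0.0455,0.012,0.12,0,0,-0.0225,-1,-0.0455,0.012,0.256,0,0,-0.0225,-1,-0.0455,0.012,0.256,0,0,-0.0225,-1,-0.0455,0.012,0.256,0,0,-0.0225,-1,-0.0455,0.012,0.256,0,0,-0.0225,-1,-0.0455,0.012,0.256,0,0,-0.0225,-1,-0.0455,0.012,0.256,0,0,-0.0225]
}}

```text
time: 3.97
position: [0.5497, 0.0299, 0.0791]
ee_rot: [[0.261, 0.965, -0.001], [0.965, -0.261, -0.001], [-0.001, -0.001, -1.0]]
force: [0.6, 0.2, 0.7]
grip_width: -0.0001
gripper_force: 0.0
```

```bash
python3 - <<'E'
from h import *
p=snap('scene'); a=p['img'][:,:,::-1]; c=a[160:280,260:420]
cv2.imwrite('pics/s2.png',cv2.resize(c,None,fx=4.5,fy=4.5,interpolation=cv2.INTER_CUBIC))
s=read_state(); print(s['position'],s['ee_rot'],s['force'],s['time'])
P=s['position']+s['ee_rot'][:,2]*.022
for d in (0,.013): print(d,(proj(p,s['position']+s['ee_rot'][:,2]*(.022+d))-[260,160])*4.5)
E
```

```text
[0.5508698  0.03047701 0.08048722] [[ 2.60195471e-01  9.65554285e-01  1.80003102e-03]
 [ 9.65555954e-01 -2.60195266e-01 -3.51255550e-04]
 [ 1.29203249e-04  1.82942578e-03 -9.99998318e-01]] [-0.18802702 -0.0989115   0.41769474] 4.0167
0 [265.17345048 217.5622468 ]
0.013 [264.85724262 230.86656467]
```

View pics/s2.png

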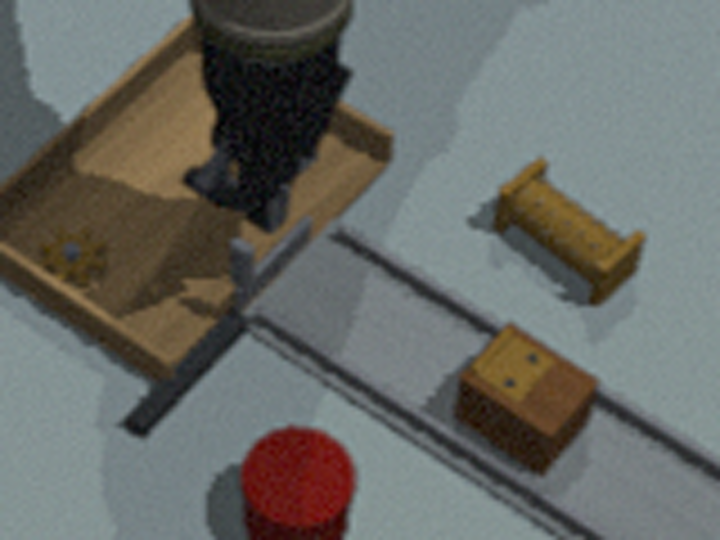

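The closed tips reach down as computed, about 20 mm to the -y side of the tab and about 9 mm too far in x. I correct that and push.

Request:
{"name": "send_rows", "arguments": {
  "commands": [-1,0.009,0,0,0,0,-0.008,-1,0.009,0.006,0,0,0,-0.008,-1,0.009,0.012,0,0,0,-0.008,-1,0.009,0.018,0,0,0,-0.008,-1,0.009,0.024,0,0,0,-0.008,-1,0.009,0.03,0,0,0,-0.008,-1,0.009,0.036,0,0,0,-0.008,-1,0.009,0.043,0,0,0,-0.008,-1,0.009,0.05,0,0,0,-0.008,-1,0.009,0.056,0,0,0,-0.008]
}}

```text
time: 4.85
position: [0.6073, 0.0257, 0.0789]
ee_rot: [[0.251, 0.968, -0.0], [0.968, -0.251, 0.0], [0.0, -0.0, -1.0]]
force: [-1.2, 1.4, 0.8]
grip_width: 0.0002
gripper_force: 0.8
```

Request:
{"name": "send_rows", "arguments": {
  "commands": [-1,0,0.006,0,0,0,0,-1,0,0.011,0,0,0,0,-1,0,0.015,0,0,0,0,-1,0,0.018,0,0,0,0,-1,0,0.018,0,0,0,0]
}}

```text
time: 5.27
position: [0.6245, 0.0209, 0.0789]
ee_rot: [[0.251, 0.968, 0.0], [0.968, -0.251, 0.0], [0.0, 0.0, -1.0]]
force: [0.1, 0.5, 0.1]
grip_width: 0.0001
gripper_force: 0.0
```

```bash
python3 - <<'E'
from h import *
np.set_printoptions(precision=4,suppress=True)
p=snap('scene'); a=p['img'][:,:,::-1]; c=a[180:280,260:400]
cv2.imwrite('pics/s3.png',cv2.resize(c,None,fx=5,fy=5,interpolation=cv2.INTER_CUBIC))
s=read_state(); d=np.array(s['position'])[:2]-[.5544,.0877]; print(s['position'],s['ee_rot'][:,0],s['force'],s['time'])
ex=np.array([-.2516,-.9678]);ey=np.array([.9678,-.2516]); print(d@ex,d@ey)
for g in (.05,.06,.07,.078,.086):
  w=[.5544,.0877]+.0475*ex+(.030+g)*ey; print(g,[((proj(p,[*w,z])-[260,180])*5).round() for z in (.04,.079)])
E
```

```text
[0.6243 0.0209 0.0789] [ 0.251   0.968  -0.0001] [-0.2448 -0.083  -0.1951] 5.3167
0.047062769684431974 0.08443062385410786
0.05 [array([226., 253.]), array([225., 210.])]
0.06 [array([213., 266.]), array([212., 222.])]
0.07 [array([201., 278.]), array([200., 235.])]
0.078 [array([191., 288.]), array([190., 245.])]
0.086 [array([181., 298.]), array([180., 255.])]
```

View pics/s3.png

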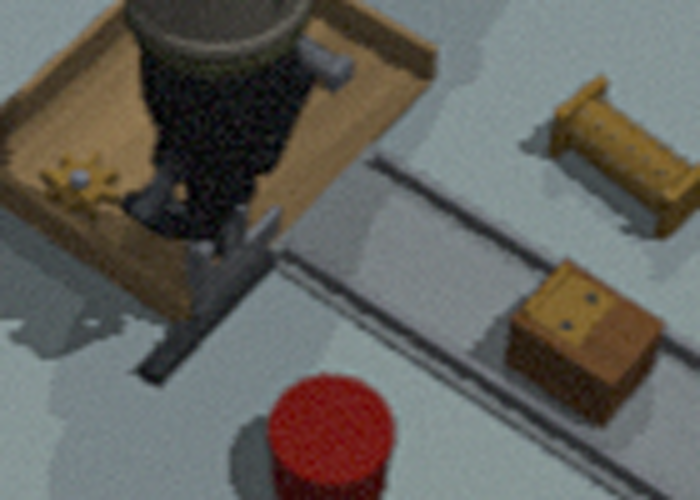

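The tab top is now at about (200,245), so the gate is about 72 mm open. I push the last 14 to 16 mm gently.

Request:
{"name": "send_rows", "arguments": {
  "commands": [-1,0,0.004,0,0,0,0,-1,0,0.008,0,0,0,0,-1,0,0.011,0,0,0,0,-1,0,0.014,0,0,0,0,-1,0,0.016,0,0,0,0,-1,0,0.016,0,0,0,0,-1,0,0.016,0,0,0,0]
}}

```text
time: 5.9
position: [0.6399, 0.0171, 0.0791]
ee_rot: [[0.251, 0.968, 0.001], [0.968, -0.251, 0.0], [0.0, 0.001, -1.0]]
force: [1.0, -0.2, 0.4]
grip_width: 0.0
gripper_force: 0.0
```

```bash
python3 - <<'E'
from h import *
np.set_printoptions(precision=4,suppress=True)
p=snap('scene'); a=p['img'][:,:,::-1]; c=a[180:280,260:400]
cv2.imwrite('pics/s4.png',cv2.resize(c,None,fx=5,fy=5,interpolation=cv2.INTER_CUBIC))
s=read_state(); d=np.array(s['position'])[:2]-[.5544,.0877]; print(s['position'],s['force'],s['time'])
ex=np.array([-.2516,-.9678]);ey=np.array([.9678,-.2516]); print(d@ex,d@ey)
E
```

```text
[0.6398 0.0171 0.0791] [-0.5073  0.3389  0.7467] 5.95
0.04683081195015579 0.10039145401610049
```

View pics/s4.png

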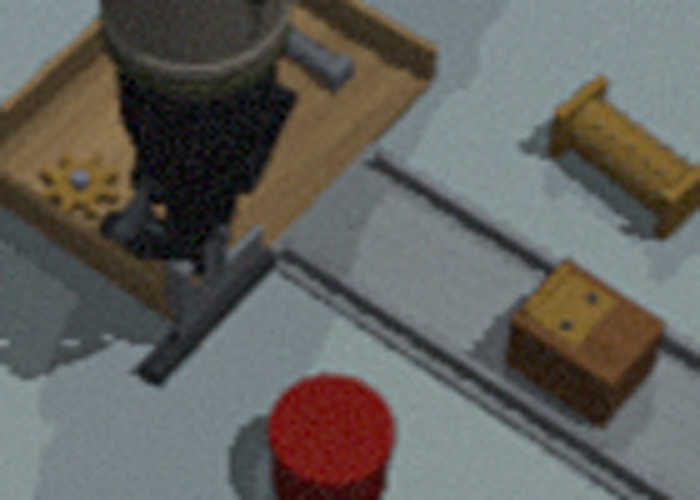

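The tab is now at about (182,262), so the gate is about 87 mm open. I back off, rise, and travel to behind the block.

Request:
{"name": "send_rows", "arguments": {
  "commands": [-1,0,-0.02,0,0,0,0,-1,0,-0.02,-0.08,0,0,0,-1,0,-0.02,-0.08,0,0,0,-0.3,0.239,-0.1,-0.08,0,0,0,-0.3,0.239,-0.1,-0.08,0,0,0,-0.3,0.239,-0.1,-0.08,0,0,0,-0.3,0.239,-0.1,-0.08,0,0,0,-0.3,0.239,-0.1,-0.08,0,0,0,-0.3,0.239,-0.1,-0.08,0,0,0,-0.3,0.239,-0.1,-0.08,0,0,0]
}}

```text
time: 6.78
position: [0.5981, 0.2852, 0.1597]
ee_rot: [[0.239, 0.971, -0.001], [0.971, -0.239, 0.007], [0.006, -0.003, -1.0]]
force: [-1.8, 1.7, 1.4]
grip_width: 0.0302
gripper_force: 0.0
```

Request:
{"name": "send_rows", "arguments": {
  "commands": [-0.3,0,0,0,0,0,0,-0.3,0,0,0,0,0,0,-0.3,0,0,0,0,0,0]
}}

```text
time: 7.03
position: [0.6034, 0.2719, 0.1589]
ee_rot: [[0.253, 0.968, 0.001], [0.968, -0.253, -0.001], [-0.001, 0.001, -1.0]]
force: [0.2, -0.8, -0.2]
grip_width: 0.0304
gripper_force: 0.0
```

```bash
cat >> h.py <<'E'
ex=np.array([-.2516,-.9678]);ey=np.array([.9678,-.2516])
def rep():
    s=read_state(); d=np.array(s['position'])[:2]-[.5544,.0877]; X=s['ee_rot'][:,0]
    print('t',round(s['time'],2),'fix mm',(1e3*np.array([d@ex,d@ey,s['position'][2]])).round(1),'yaw err',round(float(X[0]*-ex[1]+X[1]*ex[0]),4),'tilt',s['ee_rot'][:2,2].round(4),'F',np.round(s['force'],2),'open',s['grip_width'])
def blk(n):
    p=grab_frame(n)
    for l,z in (('block_center',.0265),('block',.004)):
        for d in landmark_of(l,p)[:2]:
            w=ray(p,d['at'],z)[:2]-[.5544,.0877]; print(n,l,round(d['conf'],2),(1e3*np.array([w@ex,w@ey])).round(1))
    return p
E
python3 -c "
from h import *
rep(); blk('top'); blk('scene')"
```

```text
t 7.03 fix mm [-190.6    1.1  158.9] yaw err 0.0013 tilt [ 0.0005 -0.0011] F [ 0.2  -0.83 -0.17] open 0.03043874305735035
top block_center 0.93 [-340.4 -161.2]
top block 0.93 [-338.4 -163.5]
top block 0.55 [ 5.4 -0.8]
scene block_center 0.87 [-346.9 -146. ]
scene block_center 0.73 [-123.4    3.8]
scene block 0.88 [-120.3    2.5]
scene block 0.83 [-341.1 -166.6]
```

Request:
{"name": "send_rows", "arguments": {
  "commands": [-0.3,0,-0.0005,0.04,0,0,0,-0.3,0,-0.0005,0.075,0,0,0,-0.3,0,-0.0005,0.1,0,0,0,-0.3,0,-0.0005,0.115,0,0,0,-0.3,0,-0.0005,0.122,0,0,0,-0.3,0,-0.0005,0.122,0,0,0,-0.3,0,-0.0005,0.122,0,0,0]
}}

```text
time: 7.92
position: [0.6028, 0.2743, 0.0383]
ee_rot: [[0.251, 0.968, 0.001], [0.968, -0.251, 0.001], [0.001, 0.001, -1.0]]
force: [-0.2, 0.1, 0.6]
grip_width: 0.03
gripper_force: 0.0
```

```bash
python3 -c "
from h import *
rep(); p=grab_frame('wrist')
c=p['img'][:,:,::-1][100:400,120:520]
cv2.imwrite('pics/w2.png',cv2.resize(c,None,fx=1.9,fy=1.9))"
```

```text
t 7.92 fix mm [-1.928e+02 -1.000e-01  3.830e+01] yaw err -0.0008 tilt [0.0014 0.001 ] F [-0.18  0.11  0.57] open 0.02998636041501378
```

View pics/w2.png

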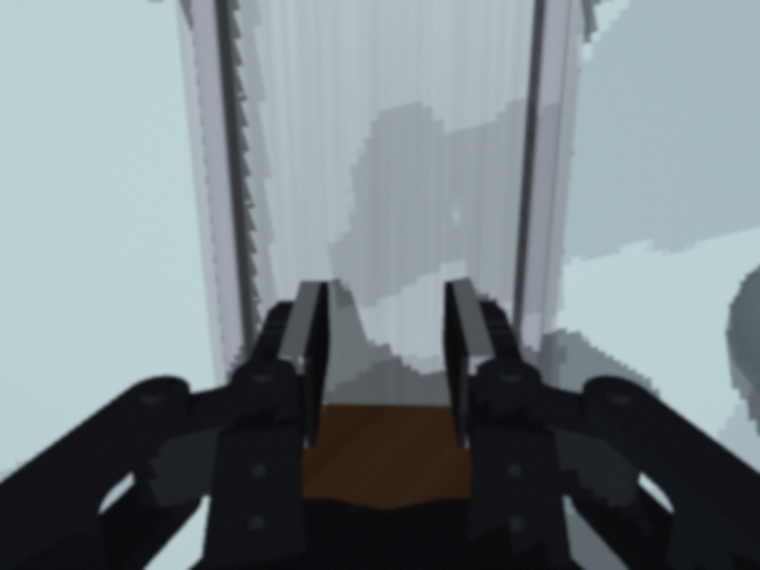

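The picture shows both fingers inside the lane with clearance to the rails, and the block's end face square ahead at (385,450). I make contact slowly.

Request:
{"name": "send_rows", "arguments": {
  "commands": [-0.3,-0.012,0,0,0,0,0,-0.3,-0.018,0,0,0,0,0,-0.3,-0.021,0,0,0,0,0,-0.3,-0.024,0,0,0,0,0,-0.3,-0.027,0,0,0,0,0,-0.3,-0.03,0,0,0,0,0,-0.3,-0.034,0,0,0,0,0,-0.3,-0.038,0,0,0,0,0,-0.3,-0.043,0,0,0,0,0,-0.3,-0.048,0,0,0,0,0]
}}

```text
time: 8.8
position: [0.59, 0.2271, 0.037]
ee_rot: [[0.25, 0.968, 0.0], [0.968, -0.25, 0.0], [0.0, 0.0, -1.0]]
force: [-0.2, 1.6, 0.8]
grip_width: 0.03
gripper_force: 0.7
```

```bash
python3 -c "
from h import *
rep(); blk('scene')"
```

```text
t 8.8 fix mm [-143.8   -0.7   37. ] yaw err -0.0012 tilt [0.0001 0.0002] F [-0.21  1.62  0.83] open 0.02995750755289897
scene block_center 0.91 [-347.1 -144.4]
scene block_center 0.66 [-99.4   3.8]
scene block 0.96 [-98.6  -1.9]
scene block 0.85 [-342.1 -160.4]
```

Contact is made with about 1.6 N of push, and the block moved straight to x≈-100. I continue.

Request:
{"name": "send_rows", "arguments": {
  "commands": [-0.3,-0.005,0.0005,0,0,0,0,-0.3,-0.01,0.0005,0,0,0,0,-0.3,-0.016,0.0005,0,0,0,0,-0.3,-0.022,0.0005,0,0,0,0,-0.3,-0.028,0.0005,0,0,0,0,-0.3,-0.034,0.0005,0,0,0,0,-0.3,-0.04,0.0005,0,0,0,0,-0.3,-0.046,0.0005,0,0,0,0,-0.3,-0.052,0.0005,0,0,0,0,-0.3,-0.058,0.0005,0,0,0,0]
}}

```text
time: 9.78
position: [0.5759, 0.1704, 0.037]
ee_rot: [[0.251, 0.968, 0.0], [0.968, -0.251, 0.0], [0.0, 0.0, -1.0]]
force: [-0.3, 0.3, -1.0]
grip_width: 0.0296
gripper_force: 0.2
```

```bash
python3 -c "
from h import *
rep(); blk('scene'); blk('top')"
```

```text
t 9.78 fix mm [-85.4  -0.   37. ] yaw err -0.0008 tilt [0.0001 0.    ] F [-0.3   0.33 -0.97] open 0.029625025323084295
scene block_center 0.95 [-45.4  11.5]
scene block_center 0.84 [-343.9 -152.5]
scene block 0.77 [-343.2 -155.9]
scene block 0.63 [-36.    3.1]
top block_center 0.73 [-335.8 -156.6]
top block 0.95 [-333.3 -172.6]
```

```bash
cat > bfit.py <<'E'
from h import *
from scipy.optimize import minimize
def bfit(x0,save=None):
    p=grab_frame('scene'); im=p['img']; h=cv2.cvtColor(im,cv2.COLOR_RGB2HSV).astype(int)
    m=(h[...,1]>90)&(h[...,0]<28)&(h[...,2]>35); dark=(h[...,2]<45)&~m
    if save: cv2.imwrite('pics/'+save,cv2.resize(im[180:280,260:400,::-1],None,fx=5,fy=5))
    def corners(q):
        c,s=np.cos(q[2]),np.sin(q[2]); out=[]
        for a in(-32,32):
            for b in(-25,25):
                f=np.array([q[0]+c*a-s*b,q[1]+s*a+c*b])*1e-3
                w=np.array([.5544,.0877])+f[0]*ex+f[1]*ey; out+=[proj(p,[*w,z]) for z in(.004,.049)]
        return np.array(out)
    ctr=corners([x0,0,0]).mean(0); u,v=ctr.astype(int); W=np.zeros(m.shape,bool); W[v-30:v+30,u-35:u+35]=1
    def cost(q):
        S=np.zeros(m.shape,np.uint8); hull=cv2.convexHull((corners(q)*16).astype(np.int32)); cv2.fillConvexPoly(S,hull,255,cv2.LINE_AA,4); S=S/255.
        return (W*(np.where(m,1-S,0)+np.where(~m&~dark,S,0))).sum()
    best=min((minimize(cost,[x0+dx,dy,0],method='Nelder-Mead',options=dict(initial_simplex=[[x0+dx,dy,0],[x0+dx+6,dy,0],[x0+dx,dy+6,0],[x0+dx,dy,.08]])) for dx in(-4,4) for dy in(-4,4)),key=lambda r:r.fun)
    print('block x,y,yaw deg',best.x[:2].round(1),np.degrees(best.x[2]).round(1),'cost',round(best.fun,1),'mask',int((m&W).sum()))
    return p
E
python3 -c "
from bfit import *
rep(); bfit(-42)"
```

```text
t 10.08 fix mm [-86.5  -0.1  37.1] yaw err -0.0013 tilt [0.0001 0.0003] F [-0.22  0.84  0.53] open 0.02994965711295682
block x,y,yaw deg [-45.2  -2.4] -0.1 cost 539.8 mask 786
```

Request:
{"name": "send_rows", "arguments": {
  "commands": [-0.3,-0.005,0,0,0,0,0,-0.3,-0.01,0,0,0,0,0,-0.3,-0.016,0,0,0,0,0,-0.3,-0.022,0,0,0,0,0,-0.3,-0.028,0,0,0,0,0,-0.3,-0.034,0,0,0,0,0,-0.3,-0.04,0,0,0,0,0,-0.3,-0.046,0,0,0,0,0,-0.3,-0.052,0,0,0,0,0,-0.3,-0.056,0,0,0,0,0]
}}

```text
time: 10.97
position: [0.5618, 0.1158, 0.0369]
ee_rot: [[0.251, 0.968, -0.0], [0.968, -0.251, -0.0], [-0.0, 0.0, -1.0]]
force: [0.0, 1.2, 1.0]
grip_width: 0.0297
gripper_force: 0.6
```

```bash
python3 -c "
from bfit import *
rep(); bfit(14,'s5.png')"
```

```text
t 10.97 fix mm [-29.    0.1  36.9] yaw err -0.0002 tilt [-0.0001 -0.0003] F [0.   1.19 0.96] open 0.029720418386301652
block x,y,yaw deg [79.9 -7.5] -0.9 cost 663.9 mask 1335
```

View pics/s5.png

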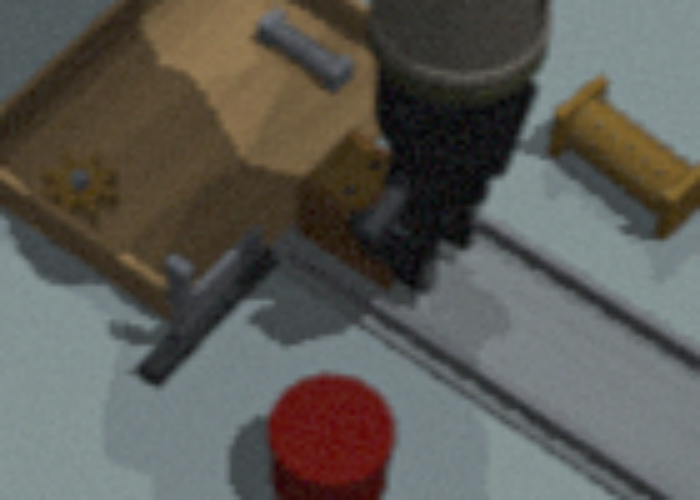

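The block lies at x≈14 with the fingers behind it, and the rails are visible on both sides. I check its lateral clearance by projecting the model corners.

```bash
python3 -c "
from h import *
p=grab_frame('scene')
for y in (-8,-4,0,4,8):
  r=[]
  for a,b,z in((46,25,.004),(46,25,.049),(46,-25,.049),(-18,25,.004)):
    w=np.array([.5544,.0877])+a*1e-3*ex+(b+y)*1e-3*ey; r.append(((proj(p,[*w,z])-[260,180])*5).round().tolist())
  print(y,r)"
```

```text
-8 [[301.0, 218.0], [303.0, 169.0], [359.0, 112.0], [395.0, 279.0]]
-4 [[297.0, 223.0], [298.0, 174.0], [355.0, 116.0], [391.0, 284.0]]
0 [[292.0, 228.0], [293.0, 179.0], [351.0, 121.0], [386.0, 289.0]]
4 [[288.0, 232.0], [289.0, 183.0], [346.0, 125.0], [382.0, 294.0]]
8 [[283.0, 237.0], [284.0, 188.0], [342.0, 130.0], [377.0, 299.0]]
```

The corners match y≈-3 mm and square, which leaves at least 9 mm to either rail. I push on into the tray.

Request:
{"name": "send_rows", "arguments": {
  "commands": [-0.3,-0.005,0,0,0,0,0,-0.3,-0.01,0,0,0,0,0,-0.3,-0.016,0,0,0,0,0,-0.3,-0.022,0,0,0,0,0,-0.3,-0.028,0,0,0,0,0,-0.3,-0.034,0,0,0,0,0,-0.3,-0.04,0,0,0,0,0,-0.3,-0.046,0,0,0,0,0,-0.3,-0.052,0,0,0,0,0,-0.3,-0.058,0,0,0,0,0]
}}

```text
time: 11.9
position: [0.5472, 0.06, 0.0369]
ee_rot: [[0.251, 0.968, -0.0], [0.968, -0.251, -0.0], [-0.0, -0.0, -1.0]]
force: [-0.3, 0.4, -0.4]
grip_width: 0.03
gripper_force: 0.2
```

Request:
{"name": "send_rows", "arguments": {
  "commands": [-0.3,-0.006,0,0,0,0,0,-0.3,-0.012,0,0,0,0,0,-0.3,-0.018,0,0,0,0,0,-0.3,-0.024,0,0,0,0,0,-0.3,-0.03,0,0,0,0,0,-0.3,-0.036,0,0,0,0,0,-0.3,-0.04,0,0,0,0,0,-0.3,-0.043,0,0,0,0,0,-0.3,-0.045,0,0,0,0,0,-0.3,-0.045,0,0,0,0,0]
}}

```text
time: 12.73
position: [0.5361, 0.0166, 0.037]
ee_rot: [[0.251, 0.968, -0.0], [0.968, -0.251, -0.0], [-0.0, 0.0, -1.0]]
force: [0.7, -0.1, -1.2]
grip_width: 0.0301
gripper_force: 0.0
```

```bash
python3 -c "
from h import *
rep(); blk('scene')"
```

```text
t 12.73 fix mm [73.4  0.2 37. ] yaw err -0.0004 tilt [-0.     -0.0002] F [ 0.75 -0.13 -1.17] open 0.030147518403646073
scene block_center 0.74 [115.2   9.8]
scene block_center 0.72 [-345.9 -148. ]
scene block 0.61 [116.4   5.6]
scene block 0.61 [-345.8 -153.6]
```

The block centre is at about x=116. I back away and rise straight up.

Request:
{"name": "send_rows", "arguments": {
  "commands": [-0.3,0.005,0,0,0,0,0,-0.3,0.018,0,0,0,0,0,-0.3,0.02,0,0,0,0,0,-0.3,0.02,0,-0.04,0,0,0,-0.3,0.02,0,-0.08,0,0,0,-0.3,0.05,0,-0.12,0,0,0,-0.3,0.08,0,-0.16,0,0,0,-0.3,0.11,0,-0.2,0,0,0,-0.3,0.11,0,-0.2,0,0,0,-0.3,0.11,0,-0.2,0,0,0]
}}

```text
time: 13.72
position: [0.5652, 0.1295, 0.2426]
ee_rot: [[0.245, 0.97, 0.008], [0.97, -0.245, 0.004], [0.006, 0.007, -1.0]]
force: [-0.4, 0.4, 0.8]
grip_width: 0.03
gripper_force: 0.0
```

```bash
python3 -c "
from h import *
rep(); blk('scene'); p=blk('wrist'); cv2.imwrite('pics/w3.png',cv2.resize(p['img'][150:400,200:460,::-1],None,fx=2.4,fy=2.4))
for d in landmark_of('gate_tab',p)[:1]+landmark_of('gate_tab',grab_frame('top'))[:1]: print(d)
p=grab_frame('scene')
for d in landmark_of('gate_tab',p)[:2]:
  w=ray(p,d['at'],.059)[:2]-[.5544,.0877]; print(d,w@ex,w@ey)
cv2.imwrite('pics/s6.png',cv2.resize(p['img'][180:280,250:390,::-1],None,fx=5,fy=5))
"
```

```text
t 13.72 fix mm [-4.320e+01 -1.000e-01  2.426e+02] yaw err -0.0071 tilt [0.0082 0.0041] F [-0.42  0.42  0.79] open 0.03002273110950812
scene block_center 0.59 [118.6  10.3]
scene block_center 0.59 [-338.  -148.1]
scene block 0.67 [118.6   8.7]
scene block 0.6 [-339.2 -156.5]
wrist block_center 0.82 [114.2  -0. ]
{'at': [438.1, 263.4], 'conf': 0.74}
{'at': [310.5, 163.1], 'conf': 0.56}
{'at': [296.6, 233.6], 'conf': 0.47} 0.05017135601530888 0.11078931638698881
```

View pics/s6.png

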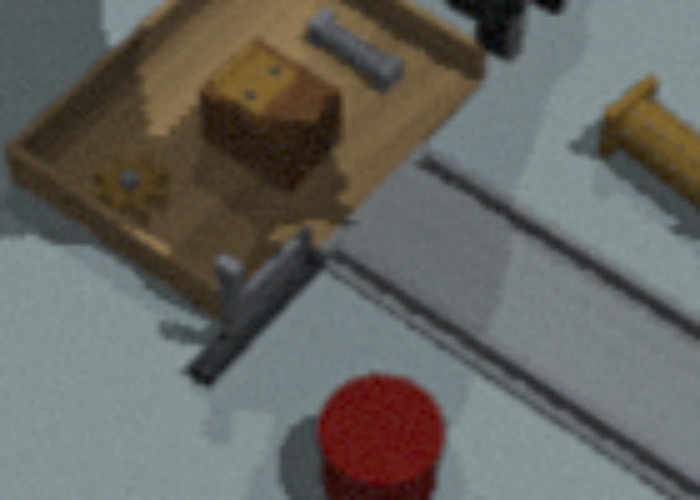

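The block lies flat and wholly inside the tray at (270,110), with its back edge clear of the mouth. The gate tab is at (230,265), about 87 mm open, the star wheel and screw are undisturbed, and the robot is clear.

```bash
python3 -c "
from cell import close_job
print(close_job())"
```

```text
the job is handed in; nothing more can be done
None
```

I pushed the gate about 87 mm open and the block into the tray, centre about 60 mm past the front edge, with neither rail touched as far as I could see, and handed the job in; no verdict came back.

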